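# Feed the flat dry cells into the narrow-necked collecting jug

## Robot

A 6-joint arm with a two-finger parallel gripper is mounted at the origin on the work surface. World frame = base frame: x ahead of the robot, y to its left, z up, the work surface at z = 0. Lengths are in m, angles in rad, forces in N, time in s.
With the tool pointing down it reaches from about 0.4 to 0.925 m from the base axis. Payload 3.4 kg.
Tool frame: the origin (TCP) lies between the finger pads; the fingertips stand 8 mm ahead of it and the grasp point (between the pads) lies 11 mm behind it; x points along the fingers, y is the direction in which the jaws open and shut, and the axes are right-handed (so a half turn about x gives the same grasp; the last joint's range is limited). The gripper opens to 85 mm and grips with 20 to 120 N. Pads are 22 mm wide; open, the fingers measure 114 mm over their backs; the gripper's body (76 mm by 85 mm) begins 54 mm behind the grasp point. The pads swing forward as they close: fully open they stand 13 mm farther back than shut.
Start: joints at [1.179, 0.307, 1.506, -0, 1.328, -0.073], TCP at [0.18, 0.546, 0.239] pointing down, gripper open.
Joint ranges: [-3.12, 3.12], [-1.05, 2.28], [0.14, 2.33], [-1.42, 4.57], [0.1, 2.73], [-2.68, 2.68]. Speed limits (rad/s): [2.57, 2.57, 3.14, 3.14, 3.14, 3.14].

## Interface

Orientations are given as a unit quaternion [x, y, z, w].
In Python, from bench import manip gives the robot as it stands.
- The arm moves only by the tool drive_tool, never from a script. Its argument "rows" is one flat list of numbers, 7 for each row, row after row: the turn, a rotation vector about the world's x, y, z in units of 90 degrees (1.0 is 90 degrees), then the shift along the world's x, y, z in units of 0.12 m (1.0 is 0.12 m), then the gripper's target within -1 to 1 (shut at 1, half-way at 0, fully open at -1). A call has 1 to 12 rows; each row shifts and turns the pose as measured when the row begins; what a row does not reach is not made up. A row lasts 1/10 s, in which the tool goes at most 50 mm and 8.59 degrees, less where a joint would pass 70% of its speed; a pose out of reach is approached as far as the arm can. A call with a number of a shift or a turn outside -1 to 1 is refused whole. A call with a gripper value outside its range is refused whole. The fingers move at their own pace and stop on an object; "newtons" is the grip in N (left out, the last holds). Time passes only in rows, so rows that do not move let the fingers close. It gives the time, the measured TCP pose, the force and the opening at its end, in the units of the state.
- manip.observe(): the state, without advancing time (a new reading comes with each control period).
- manip.snapshot(name): name is "side" or "top" or "wrist"; returns (picture, depth): 420x560x3 uint8, blue, green, red; 420x560 float32, m along the optical axis (not along the pixel's ray), 0 where there is no reading.
- manip.camera_model(name): a dict with "intrinsics" (3x3 intrinsics, pixels), "R" (3x3) and "t" (3): a world point X has camera coordinates R X + t; the wrist camera has in their place "mount" (4x4, takes a point from camera to tool coordinates, whose origin is the TCP and whose axes are the tool frame's). Camera axes: x right, y down, z forward; pixel columns grow to the right and rows downward; lengths in m; the calibration is good to about 2 mm. A picture is of the moment at which its call begins: read the wrist's pose just before it. camera_model takes no time and is no camera call.
- manip.finish_job(): hands the job in, once; it reports no verdict.
Trained networks look in the newest picture that a camera, given by its name, has taken for a name from the list of things; names that differ only in an ending like _2 or _b are one class to them, and where a whole thing is asked for, a point or a joint stands for the part that bears it (a point fixed in the world has none). Each returns a list of dicts, best first, with "p" (0 to 1); they miss things now and then, are a little off and sometimes report something else, mostly with a low value. They report only what shows in the picture. A call takes as long as a camera call. They do not tell look-alikes from the thing itself.
- manip.boxes_of(camera, thing): "rect" ([centre column, centre row, width, height] in pixels, round what is visible of it).
The state is a dict: "time_s": time; "joint_pos": joint angles; "dq": joint speeds; "joint_efforts": joint torques, N m; "eef_pos": TCP position; "tcp_rot": TCP orientation; "wrist_force": force on the tool from outside, world axes, zero at the start; "torque": the same for the moment, N m; "gripper_width": finger opening in m.
Only numpy, scipy, OpenCV 4.12 (cv2) and the standard library are available. Lean on these libraries where they do the work, as an engineer would, in place of code of your own. Each camera call takes 0.05 s, during which the arm holds its last target.

## Task

Put all three flat dry cells (two stand on the desk, one leans in the cradle of the cell tester) into the clear collecting jug through its narrow neck. Then swing the jug's cover back over the mouth until it is fully shut, and leave everything else on the desk where it stands.

Things in the scene. Friction and masses are not known exactly. Their poses are not given: they have to be found in the camera images.
- cell_a: Large round dry cell (D size) standing upright on the desk: dark jacket, bare steel band at each end, small brass nub on top; diameter 33 mm, 61 mm tall including the 2 mm nub, about 140 g. Origin at the centre of its underside, z along its axis to the nub. The four upright things on the robot's left (two cells, two vacuum tubes) stand in any arrangement, about 100 mm or more apart.
- cell_b: Second dry cell, the same as cell_a, also standing upright on the desk.
- cell_c: Third dry cell, the same size, resting loosely in the sloping cradle of the tester: its axis (z, towards the nub) leans 25 degrees from vertical towards the tester's -x side. Origin at the centre of its underside.
- cell_a_center (a point): Middle of cell_a, 30.5 mm above its underside along its axis.
- cell_b_center (a point): Middle of cell_b.
- cell_c_center (a point): Middle of cell_c.
- tester: Cell tester fixed to the desk: grey box 120 x 90 x 36 mm (x, y, height; centre 12 mm to +x of the origin) with a black cradle: foot ledge, 56 mm wide back plate behind the cell (on the -x side) reaching 36 mm up along it, side cheeks reaching 19 mm up along it, 49 mm apart outside. The cell's upper 25 mm is free all round. Origin on the desk under the ledge's middle; y is across the lean.
- cradle_foot (a point): Centre of the cradle's foot ledge, 50 mm above the desk, where the underside of the leaning cell rests.
- jug: Clear plastic jug clipped firmly to the desk (does not move): body 120 mm across up to 125 mm height, shoulder to 155 mm, then a straight neck with a thick aluminium collar, 63 mm outside, up to the mouth at 190 mm. The hole through the neck is 45 mm across. Low cone on the floor inside. Origin at the centre of its underside; the cover's pin stands on its +x side on a lug of the collar.
- jug_mouth (a point): Centre of the jug's mouth, level with the top of the collar (190 mm above the desk).
- cover (a joint): Angle of the flat steel cover that swings level about an upright pin just above the collar: 0 = fully shut over the mouth, against its stop; positive = open, counter-clockwise seen from above, up to 2.6 rad. Starts open at 1.45 to 2.1 rad, clear of the mouth; turns with light friction (about 1 N at the knob) and stays where it is left.
- cover_pin (a point): Top face of the cover on the pin's axis, 45 mm from the mouth's centre towards the jug's +x. The pin head is 12 mm across and rises 3 mm above this.
- cover_knob (a point): Middle of the round black knob on the cover: 20 mm diameter, 18 mm tall (its top 9 mm above this point), on a short 10 mm stem; 45 mm from the pin's axis, and right over the centre of the mouth when shut. This point is 18 mm above the collar's top; the cover's disc, 60 mm across, lies 1 to 5 mm above the collar's top.
- tube_a: Bystander: octal vacuum tube, black base 33 mm across, smoky glass bulb 37 mm across, 100 mm tall in all, standing upright. Origin at its underside.
- tube_b: Bystander: second vacuum tube, the same.
- insulator: Bystander: cream porcelain feedthrough insulator with ribs, 68 mm across, 95 mm tall, standing. Origin at its underside.
- compass: Bystander: round brass compass, 72 mm across (plus a flat ring at one side, to 56 mm from the centre), 23 mm high, lying on the desk in front of the jug. Origin at its underside.
- chassis_cover: Bystander: dented aluminium chassis cover with vent slots, 130 x 190 x 45 mm (x, y, height), lying on the desk. Origin at the centre of its underside.
Things that resemble listed ones, but are neither listed nor needed, are in the scene too. What is shaped like the cell_c but blue is not meant. What is shaped like the cell_b but purple is not meant.

How it is judged:
On the way, in this order (a step that is already met when the one before it is completed fails the run):
1. all three cells are inside the jug (z of cell_a_center in the frame of jug between 0 and 0.135 m and horizontal distance between each of cell_a_center, cell_b_center, cell_c_center and jug_mouth below 0.06 m and z of cell_b_center in the frame of jug between 0 and 0.135 m and z of cell_c_center in the frame of jug between 0 and 0.135 m), for 0.2 s.
2. the cover is shut over the mouth (value of joint cover below 0.1 rad), for 0.2 s.
At the end, for the whole second after the job is handed in: The middle of each of the three cells lies inside the jug (within 60 mm of its axis, below 135 mm above its underside), at rest, and the cover is shut to within 0.1 rad (all of step 1 and value of joint cover below 0.1 rad and linear speed of each of cell_a, cell_b, cell_c below 0.05 m/s); the robot touches nothing.
It fails at once if a vacuum tube is moved more than 30 mm or knocked over (distance of any of tube_a, tube_b from where it was at the start of the episode above 0.03 m or angle between any of tube_a, tube_b's own z axis and vertical above 0.6 rad).
It fails at once if the insulator, compass or chassis cover is moved more than 30 mm (distance of any of insulator, compass, chassis_cover from where it was at the start of the episode above 0.03 m).
It also fails if it takes over 72 s, if anything falls off the work surface, if the arm or the gripper's body presses on something with over 40 N, if the wrist force passes 120 N, or if a joint passes its speed limit or range.

## Working session

There is one attempt and no reset: what is moved stays moved. The work goes in short steps, Python scripts to look and compute and a tool call to move; the robot and the scene stay as the last step left them, time stands still between calls to the robot, and variables do not carry over. Pictures are saved under pics/ and viewed, and the job is handed in when it is done.

Besides the shell and the picture viewer there is one more tool, called after "Emit:" as name(argument=value, ...), one argument or row to a line, values as JSON. drive_tool: Moves the arm, as the interface text tells. Shifts and turns lie within -1 to 1; 1 stands for 0.12 m of shift or 90 degrees of turn. Its arguments: {"type":"object","properties":{"rows":{"type":"array"},"newtons":{"type":"number"}},"required":["rows"]}

```bash
ls; mkdir -p pics; cat > h.py <<'E'
import numpy as np, cv2, json
from bench import manip
def snap(n,f=None):
    s=manip.observe(); im,d=manip.snapshot(n)
    if f: cv2.imwrite('pics/'+f,im)
    np.savez('/tmp/%s.npz'%n,im=im,d=d,p=s['eef_pos'],q=s['tcp_rot'])
    return im,d
def world(n,u,v,z,s=None):
    m=manip.camera_model(n);K=np.array(m['intrinsics'])
    c=np.stack([(u-K[0,2])/K[0,0]*z,(v-K[1,2])/K[1,1]*z,z],-1)
    if 'mount' in m:
        from scipy.spatial.transform import Rotation as R
        T=np.array(m['mount']);a=np.load('/tmp/%s.npz'%n)
        return (c@T[:3,:3].T+T[:3,3])@R.from_quat(a['q']).as_matrix().T+a['p']
    return (c-np.array(m['t']))@np.array(m['R'])
def cloud(n,d):
    v,u=np.mgrid[:d.shape[0],:d.shape[1]]
    return world(n,u,v,d.astype(float))
E
python3 - <<'E'
from h import *
for n in('side','top'):
    im,d=snap(n,n+'0.png')
for t in ['cell_a','cell_c','tester','jug','cover','cover_knob','tube_a','insulator','compass','chassis_cover']:
    print(t,[(np.round(b['rect']).astype(int).tolist(),round(b['p'],2)) for b in manip.boxes_of('top',t)])
s=manip.observe();print(s)
E
```

```text
pics
cell_a [([153, 265, 17, 16], 0.76), ([215, 256, 17, 15], 0.6), ([412, 215, 12, 20], 0.54), ([205, 289, 17, 17], 0.54), ([417, 270, 15, 22], 0.52)]
cell_c [([153, 265, 17, 16], 0.76), ([215, 256, 17, 15], 0.6), ([412, 215, 12, 20], 0.54), ([205, 289, 17, 17], 0.54), ([417, 270, 15, 22], 0.52)]
tester [([412, 210, 58, 59], 0.94), ([227, 145, 25, 25], 0.17)]
jug [([320, 194, 54, 76], 0.62), ([206, 214, 16, 16], 0.48)]
cover [([327, 173, 37, 32], 0.73)]
cover_knob [([327, 168, 34, 27], 0.89), ([153, 265, 18, 11], 0.62)]
tube_a [([208, 214, 19, 15], 0.57), ([162, 209, 22, 12], 0.49)]
insulator [([228, 145, 22, 26], 0.81), ([328, 172, 34, 34], 0.74)]
compass [([317, 273, 33, 26], 0.77)]
chassis_cover [([405, 137, 83, 62], 0.87)]
{'time_s': 0.6, 'joint_pos': array([ 1.17849098e+00,  3.06745427e-01,  1.50641159e+00, -1.68938021e-05,
        1.32842072e+00, -7.34946813e-02]), 'dq': array([-0.00185531, -0.00175927, -0.00059202, -0.00030837,  0.00073313,
       -0.00091775]), 'joint_efforts': array([-5.52547608e-04, -4.57173157e+01, -2.52204913e+01, -5.16520458e-05,
        1.28068103e-03,  5.33571992e-06]), 'eef_pos': array([0.18024806, 0.54600564, 0.23933181]), 'tcp_rot': array([ 0.11224222,  0.69813534, -0.11223464,  0.69814906]), 'wrist_force': array([-0.48070981,  0.58158115,  0.71234974]), 'torque': array([ 0.00801068, -0.00318879,  0.02215035]), 'gripper_width': 0.08544874914755254}
```

View pics/top0.png

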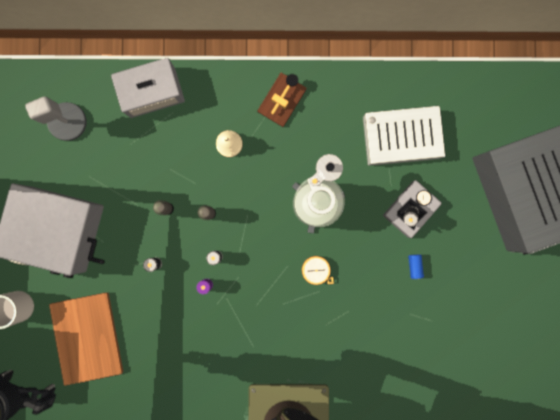

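View pics/side0.png

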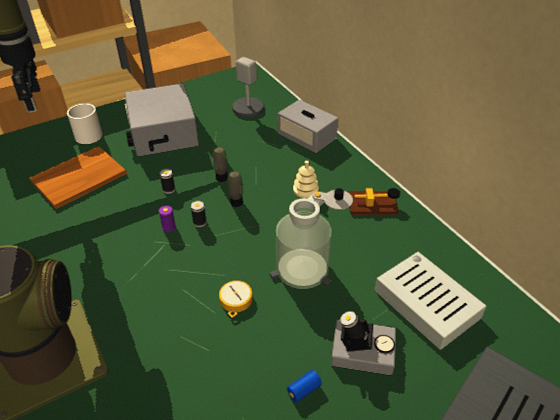

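```bash
python3 - <<'E'
from h import *
a=np.load('/tmp/top.npz');im=a['im']
cv2.imwrite('pics/crop0.png',np.hstack([cv2.resize(im[195:305,135:235],None,fx=4,fy=4,interpolation=2),cv2.resize(im[195:305,370:450],None,fx=4,fy=4,interpolation=2)]))
P=cloud('top',a['d'])
for u,v in [(153,265),(215,256),(205,289),(412,210),(417,265),(206,214),(162,209),(330,172),(317,273),(228,145)]:
    w=P[v-14:v+15,u-14:u+15].reshape(-1,3)
    zm=np.nanpercentile(w[:,2],99.); q=w[w[:,2]>zm-0.01]
    print((u,v),'top z',zm.round(3),'ctr',q.mean(0).round(3),(q[:,:2].max(0)+q[:,:2].min(0))/2, P[v,u].round(3))
for n in('top','side'):
    m=manip.camera_model(n);print(n,-np.array(m['R']).T@m['t'],m['R'])
E
```

```text
(153, 265) top z 0.064 ctr [0.413 0.343 0.078] [0.45226127 0.19197155] [0.411 0.34  0.059]
(215, 256) top z 0.064 ctr [0.432 0.185 0.105] [0.46091132 0.11249583] [0.434 0.186 0.055]
(205, 289) top z 0.065 ctr [0.362 0.208 0.104] [0.42394151 0.12461918] [0.353 0.21  0.061]
(412, 210) top z 0.11 ctr [ 0.528 -0.289  0.117] [ 0.52456771 -0.14334126] [ 0.549 -0.299  0.084]
(417, 265) top z 0.037 ctr [ 0.407 -0.318  0.05 ] [ 0.44281973 -0.16058957] [ 0.411 -0.324  0.032]
(206, 214) top z 0.102 ctr [0.54  0.2   0.146] [0.53129571 0.11995782] [0.538 0.203 0.097]
(162, 209) top z 0.102 ctr [0.552 0.308 0.135] [0.53721407 0.17433693] [0.55  0.311 0.094]
(330, 172) top z 0.22 ctr [ 0.633 -0.081  0.265] [ 0.57781815 -0.03785079] [ 0.63  -0.088  0.196]
(317, 273) top z 0.029 ctr [ 0.396 -0.067  0.033] [ 0.43444807 -0.04125972] [ 0.39  -0.07   0.026]
(228, 145) top z 0.098 ctr [0.669 0.123 0.407] [0.61782118 0.09030213] [0.709 0.154 0.073]
top [0.50781457 0.01888858 1.34201909] [[ 0.00280488 -0.99999379  0.00213178]
 [-0.99947838 -0.00287201 -0.03216695]
 [ 0.03217287 -0.00204045 -0.99948024]]
side [ 0.1043636  -0.75043836  0.95696436] [[ 0.85974081 -0.51069943 -0.0056421 ]
 [-0.35389848 -0.58773531 -0.72754593]
 [ 0.36824123  0.62749765 -0.68603578]]
```

View pics/crop0.png

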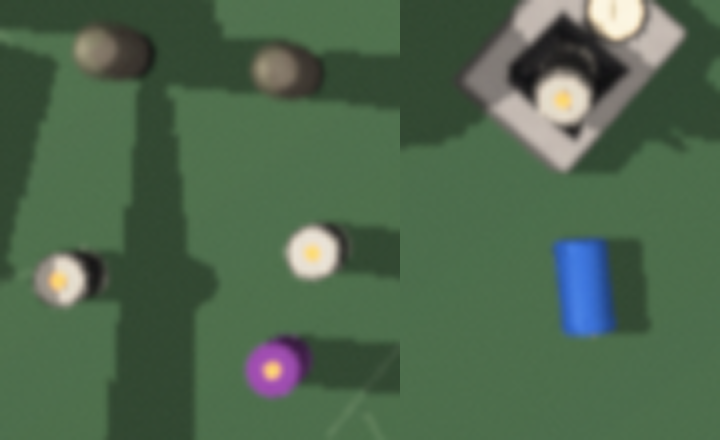

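```bash
python3 - <<'E'
from h import *
Q=[]
for n in('top','side'):
    a=np.load('/tmp/%s.npz'%n);d=a['d'];P=cloud(n,d)[d>0];Q.append(P)
    print(n)
    for x,y,h,r in [(.411,.34,.059,.03),(.434,.186,.059,.03),(.353,.21,.059,.03),(.54,.2,.1,.03),(.55,.31,.1,.03)]:
        w=P[(np.hypot(P[:,0]-x,P[:,1]-y)<r)&(P[:,2]>h-.012)&(P[:,2]<h+.01)]
        print((x,y),len(w),w.mean(0).round(4),w.min(0).round(3),w.max(0).round(3))
    for lo,hi in [(.18,.1925),(.1925,.2),(.2,.225)]:
        w=P[(np.hypot(P[:,0]-.57,P[:,1]+.06)<.12)&(P[:,2]>lo)&(P[:,2]<hi)]
        print(lo,len(w),w.mean(0).round(4),w.min(0).round(3),w.max(0).round(3))
im=np.load('/tmp/top.npz')['im'];im2=np.load('/tmp/side.npz')['im']
cv2.imwrite('pics/crop1.png',np.hstack([cv2.resize(im[145:235,280:370],None,fx=4.4,fy=4.4,interpolation=2),cv2.resize(im2[180:280,265:365],None,fx=3.96,fy=3.96,interpolation=2)]))
m=manip.camera_model('wrist');print(m)
E
```

```text
top
(0.411, 0.34) 151 [0.4115 0.3467 0.06  ] [0.396 0.331 0.049] [0.427 0.365 0.069]
(0.434, 0.186) 142 [0.4289 0.1903 0.0599] [0.414 0.175 0.047] [0.444 0.206 0.067]
(0.353, 0.21) 147 [0.3569 0.2145 0.0599] [0.34  0.199 0.048] [0.372 0.23  0.066]
(0.54, 0.2) 119 [0.5417 0.2075 0.0962] [0.526 0.192 0.089] [0.555 0.224 0.104]
(0.55, 0.31) 123 [0.5534 0.3156 0.0961] [0.538 0.299 0.088] [0.569 0.332 0.104]
0.18 378 [ 0.5812 -0.0683  0.1893] [ 0.536 -0.115  0.18 ] [ 0.669 -0.037  0.192]
0.1925 558 [ 0.6302 -0.0794  0.1954] [ 0.538 -0.115  0.193] [ 0.669 -0.039  0.2  ]
0.2 83 [ 0.6363 -0.0828  0.2137] [ 0.6   -0.109  0.2  ] [ 0.663 -0.051  0.223]
side
(0.411, 0.34) 121 [0.4112 0.3394 0.0562] [0.396 0.32  0.047] [0.429 0.364 0.063]
(0.434, 0.186) 142 [0.4286 0.1826 0.0564] [0.413 0.167 0.047] [0.446 0.202 0.062]
(0.353, 0.21) 140 [0.3569 0.2068 0.0567] [0.341 0.193 0.047] [0.375 0.227 0.063]
(0.54, 0.2) 80 [0.5412 0.2    0.094 ] [0.528 0.186 0.088] [0.555 0.216 0.102]
(0.55, 0.31) 68 [0.5527 0.3089 0.0947] [0.539 0.296 0.088] [0.567 0.327 0.101]
0.18 491 [ 0.5774 -0.0751  0.1875] [ 0.535 -0.118  0.18 ] [ 0.671 -0.041  0.192]
0.1925 418 [ 0.6315 -0.0857  0.1947] [ 0.551 -0.12   0.193] [ 0.671 -0.046  0.199]
0.2 97 [ 0.6383 -0.0925  0.2114] [ 0.629 -0.1    0.2  ] [ 0.65  -0.08   0.219]
{'intrinsics': array([[322.66346934,   0.        , 276.09867194],
       [  0.        , 322.66346934, 209.48865136],
       [  0.        ,   0.        ,   1.        ]]), 'mount': array([[-1.19482978e-03, -2.97169650e-01,  9.54823948e-01,
        -1.34630985e-01],
       [ 9.99999286e-01, -3.59185996e-04,  1.13957107e-03,
        -1.54888665e-03],
       [ 4.31345570e-06,  9.54824628e-01,  2.97169867e-01,
        -7.51072447e-02],
       [ 0.00000000e+00,  0.00000000e+00,  0.00000000e+00,
         1.00000000e+00]])}
```

View pics/crop1.png

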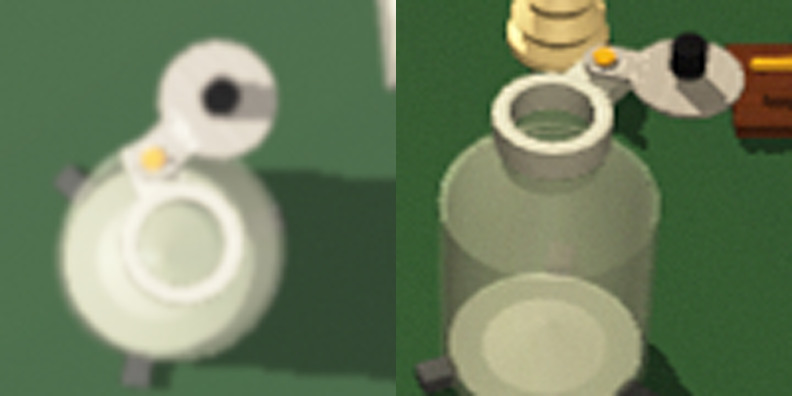

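Emit:
drive_tool(
  rows=[0,0,0,0.25,-0.22,0,-1,0,0,0,0.25,-0.22,0,-1,0,0,0,0.25,-0.22,0,-1,0,0,0,0.25,-0.22,0,-1,0,0,0,0.25,-0.22,0,-1,0,0,0,0.25,-0.22,0,-1,0,0,0,0.25,-0.22,0,-1],
  newtons=40,
)

```text
time_s: 1.3
eef_pos: [0.3928, 0.3592, 0.2401]
tcp_rot: [0.11, 0.699, -0.107, 0.699]
wrist_force: [0.4, -0.5, -0.8]
gripper_width: 0.0856
```

```bash
python3 - <<'E'
from h import *
im,d=snap('wrist','w0.png')
P=cloud('wrist',d);P=P[d>0]
print(manip.observe()['eef_pos'])
for x,y,h,r in [(.411,.343,.059,.03),(.429,.186,.059,.03),(.357,.21,.059,.03),(.541,.204,.1,.03),(.553,.312,.1,.03)]:
    w=P[(np.hypot(P[:,0]-x,P[:,1]-y)<r)&(P[:,2]>h-.012)&(P[:,2]<h+.01)]
    if len(w): print((x,y),len(w),w.mean(0).round(4),w.min(0).round(3),w.max(0).round(3))
print(manip.boxes_of('wrist','cell_a'))
E
```

```text
[0.39788275 0.35527562 0.24021333]
(0.411, 0.343) 843 [0.4111 0.3462 0.0589] [0.396 0.329 0.047] [0.429 0.362 0.063]
(0.429, 0.186) 820 [0.4283 0.1914 0.058 ] [0.413 0.172 0.047] [0.447 0.206 0.062]
(0.357, 0.21) 950 [0.3568 0.2154 0.0583] [0.341 0.196 0.047] [0.374 0.23  0.063]
(0.541, 0.204) 444 [0.5385 0.2114 0.0944] [0.527 0.196 0.088] [0.555 0.222 0.1  ]
(0.553, 0.312) 572 [0.5503 0.3167 0.095 ] [0.539 0.301 0.088] [0.566 0.331 0.1  ]
[{'rect': [143.4, 256.3, 48.9, 47.6], 'p': 0.87}, {'rect': [269.1, 203.9, 34.0, 42.1], 'p': 0.66}, {'rect': [138.2, 194.2, 52.9, 38.3], 'p': 0.62}]
```

View pics/w0.png

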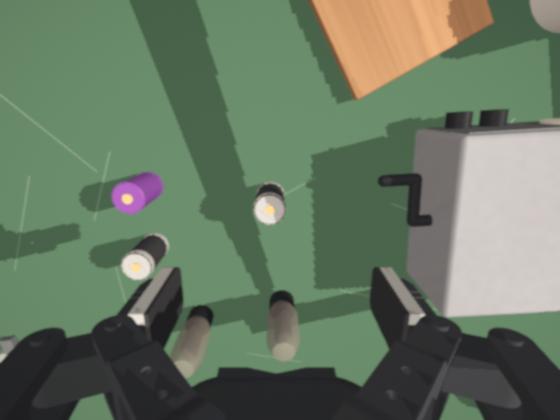

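Emit:
drive_tool(
  rows=[0,0,0,0.12,-0.08,-0.2,-1,0,0,0,0,0,-0.3,-1,0,0,0,0,0,-0.3,-1,0,0,0,0,0,-0.3,-1,0,0,0,0,0,-0.2,-1,0,0,0,0,0,0,-1],
)

```text
time_s: 2.0
eef_pos: [0.4122, 0.3495, 0.0828]
tcp_rot: [0.116, 0.695, -0.107, 0.701]
wrist_force: [0.5, -0.0, 0.4]
gripper_width: 0.0851
```

Emit:
drive_tool(
  rows=[0,0,0,0,-0.03,-0.18,-1,0,0,0,0,0,-0.16,-1,0,0,0,0,0,0,-1,0,0,0,0,0,0,1,0,0,0,0,0,0,1,0,0,0,0,0,0,1,0,0,0,0,0,0,1,0,0,0,0,0,0,1],
)

```text
time_s: 2.8
eef_pos: [0.4157, 0.3516, 0.0495]
tcp_rot: [0.119, 0.692, -0.103, 0.704]
wrist_force: [-0.3, -0.1, -1.5]
gripper_width: 0.0313
```

Emit:
drive_tool(
  rows=[-0.007,0.007,0,0,0,0.2,1,-0.007,0.007,0,0,0,0.35,1,0,0,0,0,0,0.35,1,0,0,0,0,0,0.35,1,0,0,0,0,0,0.35,1,0,0,0,0,0,0.35,1,0,0,0,0,0,0.2,1,0,0,0,0,0,0,1],
)

```text
time_s: 3.6
eef_pos: [0.4111, 0.3482, 0.3169]
tcp_rot: [0.109, 0.7, -0.114, 0.696]
wrist_force: [0.5, 0.2, -1.0]
gripper_width: 0.031
```

```bash
cat >> h.py <<'E'
from scipy.spatial.transform import Rotation as Ro
def st():
    s=manip.observe();M=Ro.from_quat(s['tcp_rot']).as_matrix();a=M[:,0]
    print('t',round(s['time_s'],2),'p',s['eef_pos'].round(4),'x',a.round(4),'jaw',np.degrees(np.arctan2(M[1,1],M[0,1])).round(1),'fix',(np.cross(a,[0,0,-1])/np.pi*2).round(4),'w',round(s['gripper_width'],4),'q',s['joint_pos'].round(2))
    return s
E
python3 - <<'E'
from h import *
im,d=snap('top'); st()
P=cloud('top',d);Q=P[d>0]
w=Q[(np.hypot(Q[:,0]-.57,Q[:,1]+.06)<.05)&(Q[:,2]>.18)&(Q[:,2]<.1925)]
# collar circle fit
from scipy.optimize import least_squares
x=w[:,:2]
r=least_squares(lambda p:np.maximum(0,abs(np.hypot(*(x-p[:2]).T)-.027)-.0045),[.565,-.065],loss='soft_l1',f_scale=.001);print(r.x,r.cost,len(x))
g=cv2.cvtColor(im,6);c=cv2.resize(im[150:235,280:370],None,fx=6,fy=6,interpolation=2)
cv2.imwrite('pics/c2.png',c)
k=Q[(np.hypot(Q[:,0]-.64,Q[:,1]+.085)<.03)&(Q[:,2]>.21)];print('knob',k.mean(0),len(k))
E
```

```text
t 3.65 p [0.4104 0.3477 0.3151] x [-0.0096 -0.0077 -0.9999] jaw 71.9 fix [ 0.0049 -0.0061  0.    ] w 0.0311 q [ 0.62  0.21  1.45 -0.    1.49 -0.63]
[ 0.56976651 -0.06701256] 0.00035663248421917724 316
knob [ 0.6390011  -0.08555174  0.2169091 ] 66
```

View pics/c2.png

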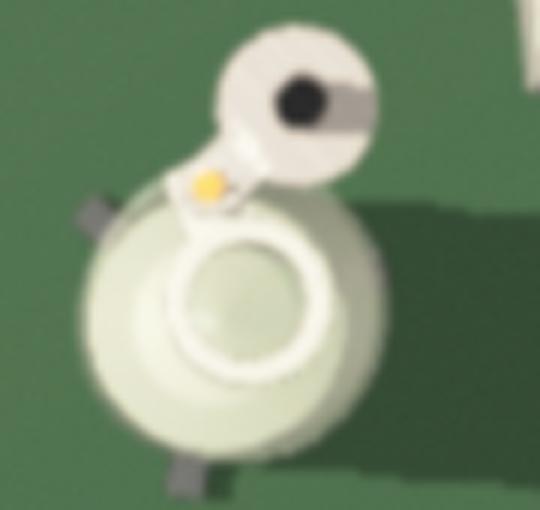

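```bash
cat >> h.py <<'E'
def onz(n,u,v,z):
    A=world(n,float(u),float(v),0.2);B=world(n,float(u),float(v),1.0)
    return A+(B-A)*(z-A[2])/(B[2]-A[2])
E
python3 - <<'E'
from h import *
print(onz('top',321.1,199.9,.19),'pin',onz('top',280+208.5/6-.5,150+186.5/6-.5,.198),'knob',onz('top',280+301.5/6-.5,150+102.5/6-.5,.217))
E
```

```text
[ 0.56780319 -0.06815099  0.19      ] pin [ 0.61045151 -0.05225549  0.198     ] knob [ 0.63964017 -0.08506147  0.217     ]
```

Emit:
drive_tool(
  rows=[0.003,-0.003,0,0.13,-0.35,0.02,1,0.003,-0.003,0,0.13,-0.35,0.02,1,0,0,0,0.13,-0.35,0,1,0,0,0,0.13,-0.35,0,1,0,0,0,0.13,-0.35,0,1,0,0,0,0.13,-0.35,0,1,0,0,0,0.13,-0.35,0,1,0,0,0,0.13,-0.35,0,1,0,0,0,0.13,-0.35,0,1,0,0,0,0.13,-0.2,0,1,0,0,0,0,0,0,1],
)

```text
time_s: 4.75
eef_pos: [0.556, -0.0704, 0.2917]
tcp_rot: [0.107, 0.713, -0.112, 0.684]
wrist_force: [-0.0, -0.2, -1.9]
gripper_width: 0.0311
```

```bash
python3 - <<'E'
from h import *
snap('wrist','w1.png');st()
E
```

```text
t 4.8 p [ 0.5544 -0.0689  0.2912] x [-0.0451  0.0018 -0.999 ] jaw 72.3 fix [-0.0011 -0.0287 -0.    ] w 0.0312 q [-0.19  0.27  1.42 -0.01  1.49 -1.45]
```

View pics/w1.png

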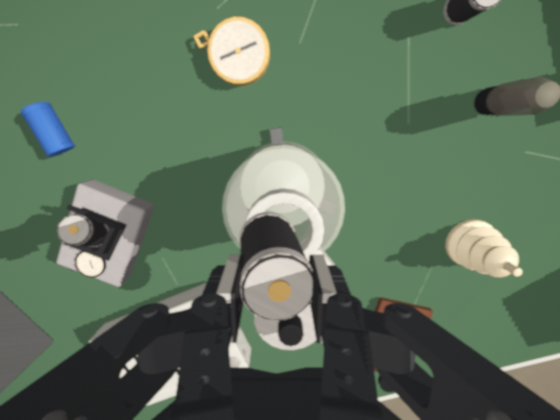

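```bash
cat > m.py <<'E'
from h import *
def cellintool(u,v,x0=-.0115):
    m=manip.camera_model('wrist');K=np.array(m['intrinsics']);T=np.array(m['mount'])
    r=T[:3,:3]@np.array([(u-K[0,2])/K[0,0],(v-K[1,2])/K[1,1],1]);o=T[:3,3]
    return o+r*(x0-o[0])/r[0]
def mouth():
    a=np.load('/tmp/wrist.npz');d=a['d'];P=cloud('wrist',d);ok=(d>0)
    w=P[ok&(np.hypot(P[...,0]-.568,P[...,1]+.068)<.045)&(P[...,2]>.184)&(P[...,2]<.194)]
    from scipy.optimize import least_squares
    x=w[:,:2]
    # ring 22.5..31.5 ; reject lug by soft loss
    r=least_squares(lambda p:np.maximum(0,abs(np.hypot(*(x-p[:2]).T)-.027)-.0045),[.568,-.068],loss='soft_l1',f_scale=.0005)
    print('mouth',r.x,'n',len(x),'z',np.median(w[:,2]),x.min(0),x.max(0))
E
python3 - <<'E'
from m import *
mouth();print(cellintool(279,290))
im=np.load('/tmp/wrist.npz')['im'];cv2.imwrite('pics/c3.png',cv2.resize(im[170:330,200:360],None,fx=5,fy=3.75*1.33,interpolation=2)[:800,:][:600])
E
```

```text
mouth [ 0.56903224 -0.07044271] n 1488 z 0.18980365173350747 [ 0.5370528 -0.0977363] [ 0.60576021 -0.03929179]
[-0.0115     -0.00014839 -0.00025206]
```

View pics/c3.png

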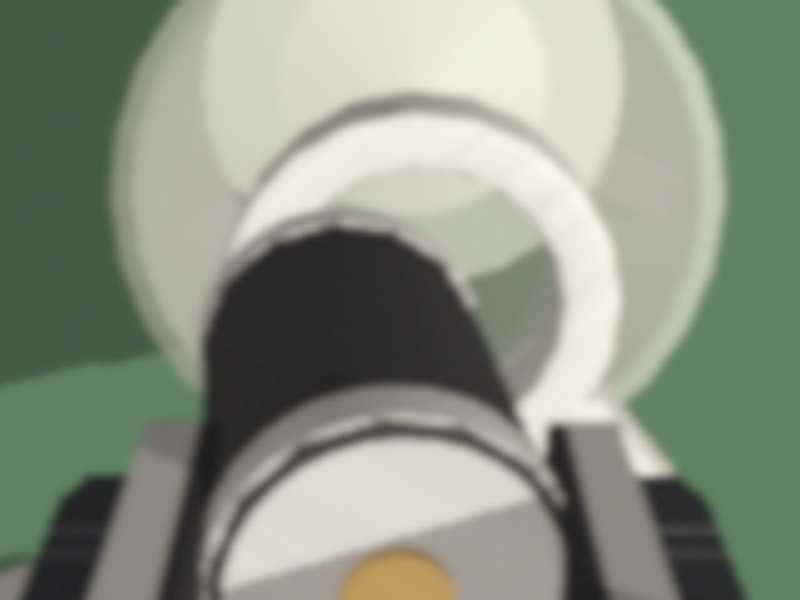

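Emit:
drive_tool(
  rows=[0,-0.029,0,0.12,0,-0.1,1,0,0,0,0,0,-0.15,1,0,0,0,0,0,0,1,0,0,0,0,0,0,1],
)

```text
time_s: 5.2
eef_pos: [0.564, -0.0651, 0.2542]
tcp_rot: [0.111, 0.703, -0.107, 0.695]
wrist_force: [-0.2, 0.1, -0.4]
gripper_width: 0.031
```

```bash
python3 - <<'E'
from m import *
st()
E
```

```text
t 5.2 p [ 0.564  -0.0651  0.2542] x [-0.0108  0.0067 -0.9999] jaw 72.3 fix [-0.0043 -0.0069 -0.    ] w 0.031 q [-0.19  0.29  1.49  0.    1.37 -1.46]
```

Emit:
drive_tool(
  rows=[-0.004,-0.007,0,0.04,-0.033,0,1,0,0,0,0,0,0,1,0,0,0,0,0,0,1],
)

```text
time_s: 5.5
eef_pos: [0.5688, -0.0678, 0.2551]
tcp_rot: [0.108, 0.698, -0.108, 0.699]
wrist_force: [-0.2, 0.2, -2.1]
gripper_width: 0.0311
```

```bash
python3 - <<'E'
from m import *
snap('wrist','w2.png');snap('side','s2.png');st()
a=np.load('/tmp/wrist.npz')['im'][170:330,200:360];b=np.load('/tmp/side.npz')['im'][150:290,230:370]
cv2.imwrite('pics/c4.png',np.hstack([cv2.resize(a,(400,400),interpolation=2),cv2.resize(b,(400,400),interpolation=2)]))
E
```

```text
t 5.6 p [ 0.569  -0.0679  0.2552] x [ 0.0017  0.     -1.    ] jaw 72.4 fix [-0.      0.0011  0.    ] w 0.0313 q [-0.19  0.29  1.49  0.    1.36 -1.46]
```

View pics/c4.png

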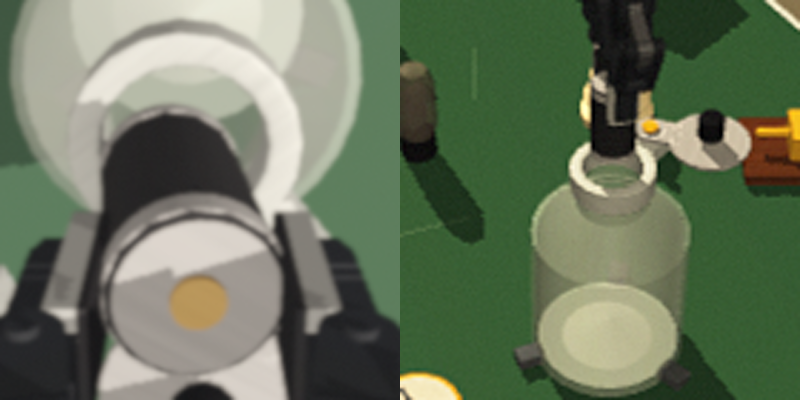

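```bash
python3 - <<'E'
from m import *
a=np.load('/tmp/wrist.npz');d=a['d'];P=cloud('wrist',d);ok=d>0
R=Ro.from_quat(a['q']).as_matrix();T=(P-a['p'])@R
w=ok&(abs(T[...,1])<.03)&(abs(T[...,2])<.03)&(T[...,0]<.056)&(T[...,0]>-.02)
for lo in np.arange(-.015,.055,.008):
    s=w&(T[...,0]>=lo)&(T[...,0]<lo+.008);q=T[s]
    if len(q)>5: print(lo.round(3),len(q),'y',np.percentile(q[:,1],[2,98]).round(4),'z',np.percentile(q[:,2],[2,98]).round(4))
s=P[ok&(P[...,2]>.184)&(P[...,2]<.194)&(np.hypot(P[...,0]-.569,P[...,1]+.068)<.034)]
print(s[:,:2].min(0),s[:,:2].max(0));mouth()
E
```

```text
-0.015 4830 y [-0.0254  0.0235] z [-0.0168  0.0129]
-0.007 859 y [-0.0286  0.0263] z [-0.0174 -0.0057]
0.001 470 y [-0.0212  0.0188] z [-0.0174 -0.0074]
0.009 349 y [-0.018  0.011] z [-0.0175 -0.0069]
0.017 321 y [-0.0196  0.0098] z [-0.0176 -0.0052]
0.025 278 y [-0.0204  0.0086] z [-0.0178 -0.006 ]
0.033 283 y [-0.0223  0.0078] z [-0.0179 -0.0033]
0.041 155 y [-0.0221  0.0086] z [-0.0181 -0.0055]
[ 0.53700741 -0.10168481] [ 0.59810573 -0.0393265 ]
mouth [ 0.56889496 -0.07066124] n 2462 z 0.18982836263919048 [ 0.53700741 -0.10168481] [ 0.6054693 -0.0393265]
```

Emit:
drive_tool(
  rows=[0.061,-0.019,0,0,0,0,1,0,0,0,0,0,0,1,0,0,0,0,0,0,1],
)

```text
time_s: 5.9
eef_pos: [0.5696, -0.0677, 0.2564]
tcp_rot: [0.143, 0.691, -0.072, 0.705]
wrist_force: [-0.3, -0.0, -1.7]
gripper_width: 0.0314
```

```bash
cat >> m.py <<'E'
def axis_():
    a=np.load('/tmp/wrist.npz');d=a['d'];P=cloud('wrist',d);ok=d>0
    R=Ro.from_quat(a['q']).as_matrix();T=(P-a['p'])@R
    w=ok&(abs(T[...,1])<.03)&(abs(T[...,2])<.03)
    C=[]
    for lo in np.arange(.009,.048,.006):
        s=w&(T[...,0]>=lo)&(T[...,0]<lo+.006);q=T[s]
        if len(q)>30:
            l,h=np.percentile(q[:,1],[3,97]);C.append([lo+.003,(l+h)/2,q[:,2].min()+.0165,h-l])
    C=np.array(C);print(C.round(4))
    py=np.polyfit(C[:,0],C[:,1],1);pz=np.polyfit(C[:,0],C[:,2],1)
    for x in(0,.05):
        print('axis at',x,(a['p']+R@[x,np.polyval(py,x),np.polyval(pz,x)]).round(4))
E
python3 - <<'E'
from m import *
snap('wrist','w3.png');st();axis_();mouth()
E
```

```text
t 5.95 p [ 0.5697 -0.0677  0.2564] x [ 0.0339  0.0958 -0.9948] jaw 72.5 fix [-0.061   0.0216  0.    ] w 0.0306 q [-0.26  0.28  1.5   0.1   1.35 -1.54]
[[ 0.012  -0.004  -0.0011  0.0269]
 [ 0.018  -0.005  -0.0012  0.0279]
 [ 0.024  -0.0056 -0.0013  0.0281]
 [ 0.03   -0.0063 -0.0013  0.0282]
 [ 0.036  -0.0068 -0.0016  0.029 ]
 [ 0.042  -0.0072 -0.002   0.0304]]
axis at 0 [ 0.568  -0.0703  0.2561]
axis at 0.05 [ 0.567  -0.0701  0.2058]
mouth [ 0.56909719 -0.07043695] n 2507 z 0.18984302360656716 [ 0.53702413 -0.10220325] [ 0.60308964 -0.0392659 ]
```

Emit:
drive_tool(
  rows=[0,0,0,0.01,0,-0.12,1,0,0,0,0,0,-0.12,1,0,0,0,0,0,-0.12,1,0,0,0,0,0,0,1],
)

```text
time_s: 6.35
eef_pos: [0.572, -0.0667, 0.2134]
tcp_rot: [0.14, 0.691, -0.074, 0.706]
wrist_force: [0.3, 0.3, -1.4]
gripper_width: 0.031
```

```bash
python3 - <<'E'
from m import *
snap('wrist','w4.png');s=st();print(s['wrist_force'])
E
```

```text
t 6.4 p [ 0.5728 -0.0668  0.2146] x [ 0.0373  0.0901 -0.9952] jaw 72.6 fix [-0.0573  0.0238  0.    ] w 0.0311 q [-0.25  0.32  1.56  0.1   1.25 -1.55]
[-0.15888987 -0.753949   -0.47995454]
```

View pics/w4.png

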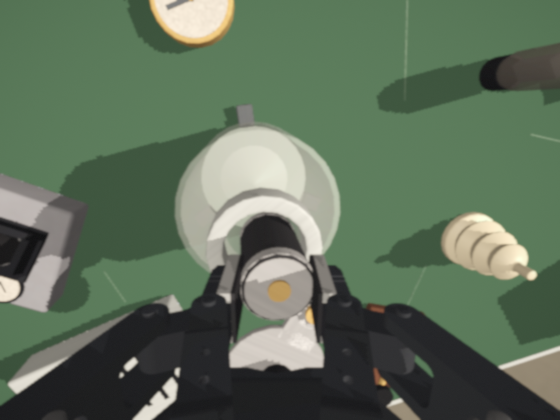

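Emit:
drive_tool(
  rows=[0,0,0,-0.025,-0.01,-0.02,1,0,0,0,0,0,0,-0.2,0,0,0,0,0,0,-0.2,0,0,0,0,0,0,-0.2,0,0,0,0,0,0,-0.2],
)

```text
time_s: 6.9
eef_pos: [0.5723, -0.068, 0.2161]
tcp_rot: [0.139, 0.687, -0.074, 0.709]
wrist_force: [-0.3, -0.2, -0.4]
gripper_width: 0.0509
```

```bash
python3 - <<'E'
from m import *
snap('wrist','w5.png');snap('side','s5.png');s=st();print(s['wrist_force'])
b=np.load('/tmp/side.npz')['im'][150:290,230:370]
cv2.imwrite('pics/c5.png',np.hstack([cv2.resize(np.load('/tmp/wrist.npz')['im'][120:320,180:380],(400,400)),cv2.resize(b,(400,400),interpolation=2)]))
E
```

```text
t 7.0 p [ 0.5723 -0.068   0.216 ] x [ 0.0439  0.0875 -0.9952] jaw 72.7 fix [-0.0557  0.028   0.    ] w 0.051 q [-0.25  0.31  1.56  0.1   1.25 -1.55]
[-0.10108012  0.36902583 -0.19781808]
```

View pics/c5.png

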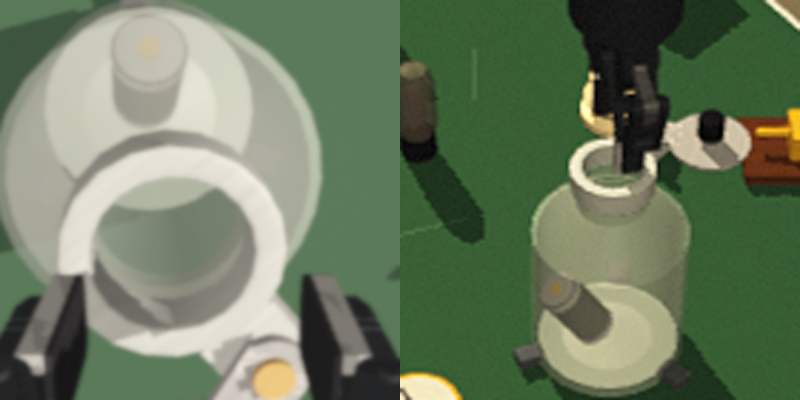

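Emit:
drive_tool(
  rows=[0,0,0,0,0,0.25,-0.2,-0.028,0.014,0,0,0,0.3,-1,-0.028,0.014,0,-0.17,0.3,0.1,-1,0,0,0,-0.17,0.31,0,-1,0,0,0,-0.17,0.31,0,-1,0,0,0,-0.17,0.31,0,-1,0,0,0,-0.17,0.31,0,-1,0,0,0,-0.17,0.31,0,-1,0,0,0,-0.17,0.31,0,-1,0,0,0,0,0,0,-1],
)

```text
time_s: 8.0
eef_pos: [0.4249, 0.1977, 0.2979]
tcp_rot: [0.11, 0.697, -0.11, 0.7]
wrist_force: [0.6, -0.4, 0.4]
gripper_width: 0.0855
```

```bash
python3 - <<'E'
from m import *
mouth()
im,d=snap('wrist','w6.png');st()
P=cloud('wrist',d);P=P[d>0]
for h,e in((.061,.004),(.057,.01)):
    w=P[(np.hypot(P[:,0]-.428,P[:,1]-.191)<.03)&(abs(P[:,2]-h)<e)]
    print(len(w),w.mean(0).round(4),w.min(0).round(4),w.max(0).round(4))
E
```

```text
mouth [ 0.56952489 -0.06991383] n 5708 z 0.1895579482934654 [ 0.5369544  -0.10105955] [ 0.61265635 -0.03965355]
t 8.05 p [0.4263 0.1961 0.298 ] x [ 0.0051 -0.0018 -1.    ] jaw 72.1 fix [0.0011 0.0032 0.    ] w 0.0852 q [ 0.34  0.11  1.62 -0.    1.41 -0.91]
611 [0.4296 0.1888 0.0594] [0.4136 0.1724 0.057 ] [0.4467 0.2051 0.0628]
638 [0.4292 0.189  0.0591] [0.4136 0.1724 0.0473] [0.4467 0.2054 0.0628]
```

View pics/w6.png

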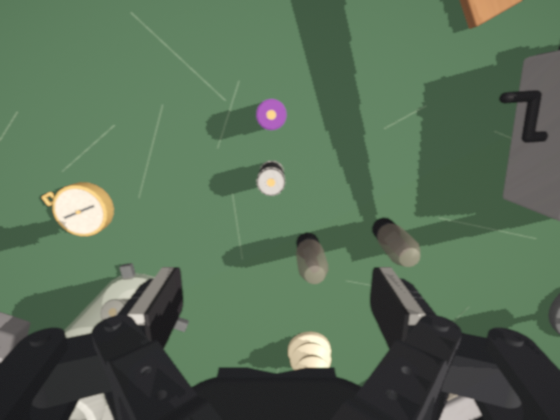

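Emit:
drive_tool(
  rows=[0.001,0.003,0,0.03,-0.055,-0.35,-1,0,0,0,0,0,-0.35,-1,0,0,0,0,0,-0.35,-1,0,0,0,0,0,-0.35,-1,0,0,0,0,0,-0.35,-1,0,0,0,0,0,-0.1,-1,0,0,0,0,0,0,-1,0,0,0,0,0,0,-1],
)

```text
time_s: 8.85
eef_pos: [0.4383, 0.1834, 0.0726]
tcp_rot: [0.112, 0.693, -0.111, 0.704]
wrist_force: [0.5, 0.7, 0.3]
gripper_width: 0.0855
```

```bash
python3 - <<'E'
from m import *
st()
E
```

```text
t 8.85 p [0.4383 0.1834 0.0726] x [ 0.0157 -0.     -0.9999] jaw 71.9 fix [0.   0.01 0.  ] w 0.0855 q [ 0.31  0.37  1.94 -0.01  0.82 -0.94]
```

Emit:
drive_tool(
  rows=[0,0.01,0,-0.07,0.047,-0.1,-1,0,0,0,0,0,-0.15,-1,0,0,0,0,0,0,-1,0,0,0,0,0,0,-1],
)

```text
time_s: 9.25
eef_pos: [0.4334, 0.1902, 0.0449]
tcp_rot: [0.114, 0.696, -0.111, 0.7]
wrist_force: [0.2, -0.1, 0.7]
gripper_width: 0.0855
```

```bash
python3 - <<'E'
from m import *
st()
E
```

```text
t 9.25 p [0.4334 0.1902 0.0449] x [ 0.0068  0.0031 -1.    ] jaw 71.7 fix [-0.002   0.0043  0.    ] w 0.0855 q [ 0.32  0.41  1.96  0.    0.76 -0.93]
```

Emit:
drive_tool(
  rows=[-0.002,0.004,0,-0.03,-0.01,-0.02,-1,0,0,0,0,0,0,-1,0,0,0,0,0,0,1,0,0,0,0,0,0,1,0,0,0,0,0,0,1,0,0,0,0,0,0,1,0,0,0,0,0,0,1],
)

```text
time_s: 9.95
eef_pos: [0.4311, 0.1899, 0.0454]
tcp_rot: [0.113, 0.696, -0.111, 0.7]
wrist_force: [-0.9, 0.3, -1.3]
gripper_width: 0.0309
```

```bash
python3 - <<'E'
from m import *
snap('wrist','w7.png');st();axis_()
E
```

```text
t 10.0 p [0.4311 0.1899 0.0453] x [ 0.0051  0.0016 -1.    ] jaw 71.8 fix [-0.001   0.0033  0.    ] w 0.0304 q [ 0.33  0.41  1.97 -0.    0.76 -0.93]
[[ 0.012  -0.0017 -0.001   0.0287]
 [ 0.018  -0.0017 -0.0009  0.0283]
 [ 0.024  -0.0017 -0.0011  0.0289]
 [ 0.03   -0.0019 -0.001   0.0286]
 [ 0.036  -0.0019 -0.0009  0.029 ]
 [ 0.042  -0.     -0.0135  0.0569]
 [ 0.048   0.0002 -0.0135  0.0578]]
axis at 0 [0.4365 0.1852 0.0454]
axis at 0.05 [ 0.4199  0.1935 -0.0047]
```

Emit:
drive_tool(
  rows=[0,0.003,0,0,0,0.2,1,0,0,0,0,0,0.35,1,0,0,0,0,0,0.35,1,0,0,0,0,0,0.35,1,0,0,0,0,0,0.35,1,0,0,0,0,0,0.35,1,0,0,0,0,0,0.1,1,0,0,0,0,0,0,1],
)

```text
time_s: 10.8
eef_pos: [0.4251, 0.1877, 0.2976]
tcp_rot: [0.111, 0.701, -0.113, 0.695]
wrist_force: [-0.5, 0.3, -0.9]
gripper_width: 0.0308
```

Emit:
drive_tool(
  rows=[0,0,0,0.15,-0.28,0,1,0,0,0,0.17,-0.31,0,1,0,0,0,0.17,-0.31,0,1,0,0,0,0.17,-0.31,0,1,0,0,0,0.17,-0.31,0,1,0,0,0,0.17,-0.31,0,1,0,0,0,0.12,-0.24,0,1,0,0,0,0,0,0,1,0,0,0,0,0,0,1],
)

```text
time_s: 11.7
eef_pos: [0.5556, -0.0696, 0.2814]
tcp_rot: [0.11, 0.71, -0.112, 0.687]
wrist_force: [0.7, 0.9, -1.7]
gripper_width: 0.0306
```

```bash
python3 - <<'E'
from m import *
st()
E
```

```text
t 11.7 p [ 0.5556 -0.0696  0.2814] x [-0.0333  0.0027 -0.9994] jaw 72.0 fix [-0.0017 -0.0212 -0.    ] w 0.0306 q [-0.2   0.27  1.45 -0.    1.45 -1.45]
```

Emit:
drive_tool(
  rows=[-0.002,-0.022,0,0.12,0.01,-0.2,1,0,0,0,0,0,0,1,0,0,0,0,0,0,1],
)

```text
time_s: 12.0
eef_pos: [0.5672, -0.066, 0.2544]
tcp_rot: [0.11, 0.7, -0.11, 0.697]
wrist_force: [-0.4, -0.2, -1.5]
gripper_width: 0.0301
```

```bash
python3 - <<'E'
from m import *
snap('wrist','w8.png');st();axis_();mouth()
E
```

```text
t 12.05 p [ 0.5667 -0.0658  0.2541] x [-0.0059  0.002  -1.    ] jaw 72.1 fix [-0.0013 -0.0037 -0.    ] w 0.0301 q [-0.19  0.29  1.49  0.    1.37 -1.45]
[[ 0.012  -0.0016 -0.0009  0.0284]
 [ 0.018  -0.0016 -0.0009  0.0287]
 [ 0.024  -0.0019 -0.001   0.0286]
 [ 0.03   -0.0017 -0.001   0.0291]
 [ 0.036  -0.0021 -0.0008  0.0296]
 [ 0.042  -0.0016 -0.0013  0.0295]]
axis at 0 [ 0.5659 -0.0672  0.2544]
axis at 0.05 [ 0.5652 -0.0673  0.2044]
mouth [ 0.56868842 -0.07068821] n 2397 z 0.1898372522546855 [ 0.53678984 -0.10171515] [ 0.59330908 -0.03946034]
```

Emit:
drive_tool(
  rows=[-0.001,-0.004,0,0.027,-0.025,0,1,0,0,0,0,0,-0.12,1,0,0,0,0,0,0,1,0,0,0,0,0,-0.12,1,0,0,0,-0.01,0,-0.12,1,0,0,0,0,0,0,1],
)

```text
time_s: 12.65
eef_pos: [0.571, -0.0676, 0.217]
tcp_rot: [0.109, 0.695, -0.109, 0.702]
wrist_force: [-0.3, 1.0, -1.9]
gripper_width: 0.031
```

```bash
python3 - <<'E'
from m import *
s=st();print(s['wrist_force'])
E
```

```text
t 12.65 p [ 0.571  -0.0676  0.217 ] x [ 0.0101 -0.0019 -0.9999] jaw 72.3 fix [0.0012 0.0064 0.    ] w 0.031 q [-0.19  0.32  1.55  0.    1.26 -1.45]
[-0.26853186  0.97447457 -1.86672669]
```

Emit:
drive_tool(
  rows=[0.001,0.006,0,-0.01,-0.01,-0.08,1,0,0,0,0,0,0,1,0,0,0,0,0,0,-0.2,0,0,0,0,0,0,-0.2,0,0,0,0,0,0,-0.2,0,0,0,0,0,0,-0.2],
)

```text
time_s: 13.25
eef_pos: [0.573, -0.0696, 0.212]
tcp_rot: [0.109, 0.696, -0.109, 0.702]
wrist_force: [-0.5, 0.2, 0.2]
gripper_width: 0.051
```

```bash
python3 - <<'E'
from m import *
snap('wrist','w9.png');snap('side','s9.png');s=st()
b=np.load('/tmp/side.npz')['im'][150:290,230:370]
cv2.imwrite('pics/c9.png',np.hstack([cv2.resize(np.load('/tmp/wrist.npz')['im'][120:320,180:380],(400,400)),cv2.resize(b,(400,400),interpolation=2)]))
a=np.load('/tmp/top.npz');P=cloud('top',a['d']);P=P[a['d']>0]
im=np.load('/tmp/top.npz')['im'];i2=np.load('/tmp/side.npz')['im']
cv2.imwrite('pics/c10.png',np.hstack([cv2.resize(im[175:245,375:450],(375,350),interpolation=2),cv2.resize(i2[300:380,325:400],(375,400),interpolation=2)[:350]]))
E
```

```text
t 13.35 p [ 0.5729 -0.0696  0.2119] x [ 0.0084 -0.002  -1.    ] jaw 72.3 fix [0.0013 0.0053 0.    ] w 0.0515 q [-0.19  0.33  1.55 -0.    1.26 -1.46]
```

View pics/c9.png

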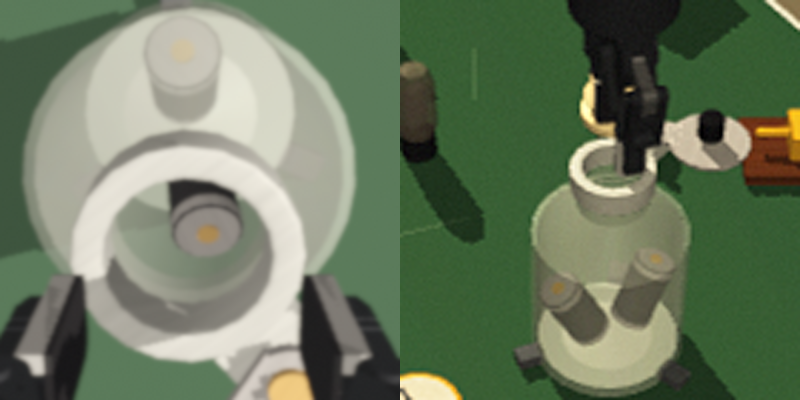

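View pics/c10.png

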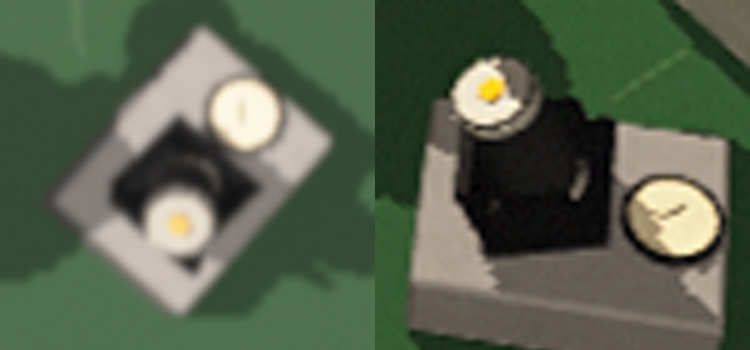

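```bash
python3 - <<'E'
from m import *
n=onz('top',375+178/5-.5,175+225/5-.5,.05+.061*np.cos(np.radians(25)));print(n)
a=np.load('/tmp/top.npz');P=cloud('top',a['d']);ok=a['d']>0
w=P[ok&(np.hypot(P[...,0]-n[0],P[...,1]-n[1])<.02)&(P[...,2]>.085)];print(len(w),w.mean(0),w.min(0),w.max(0))
im=a['im'];
# tester box orientation from depth
m=(ok&(np.hypot(P[...,0]-.54,P[...,1]+.3)<.1)&(P[...,2]>.025)&(P[...,2]<.045))
q=P[m][:,:2].astype(np.float32);r=cv2.minAreaRect(q*1000);print(r,cv2.boxPoints(r).round())
E
```

```text
[ 0.52564823 -0.28864163  0.10528478]
164 [ 0.52730433 -0.29005865  0.1032453 ] [ 0.51003765 -0.30519805  0.08843515] [ 0.54411326 -0.27433318  0.11559828]
((552.9525756835938, -314.258056640625), (91.06864166259766, 121.1746597290039), 48.920616149902344) [[ 477. -309.]
 [ 569. -388.]
 [ 629. -320.]
 [ 537. -240.]]
```

Emit:
drive_tool(
  rows=[0,0,0,0,0,0.25,-0.2,0,0,-0.08,0,0,0.35,-0.6,0,0,-0.08,-0.12,-0.3,0.2,-1,0,0,-0.08,-0.12,-0.35,0,-1,0,0,0,-0.12,-0.35,0,-1,0,0,0,-0.12,-0.35,0,-1,0,0,0,0,0,0,-1],
)

```text
time_s: 14.05
eef_pos: [0.5132, -0.2353, 0.3124]
tcp_rot: [0.241, 0.661, -0.241, 0.669]
wrist_force: [-0.0, 0.5, 0.3]
gripper_width: 0.085
```

```bash
python3 - <<'E'
from m import *
st()
E
```

```text
t 14.05 p [ 0.5132 -0.2353  0.3124] x [ 0.0102 -0.0041 -0.9999] jaw 50.1 fix [0.0026 0.0065 0.    ] w 0.085 q [-0.51  0.24  1.42  0.    1.47 -1.38]
```

Emit:
drive_tool(
  rows=[-0.06,-0.068,-0.008,-0.07,-0.06,-0.25,-1,-0.06,-0.068,0,-0.07,-0.06,-0.25,-1,-0.06,-0.068,0,-0.07,-0.06,-0.25,-1,0,0,0,0,0,0,-1,0,0,0,0,0,0,-1],
)

```text
time_s: 14.55
eef_pos: [0.4859, -0.2517, 0.2285]
tcp_rot: [0.197, 0.532, -0.289, 0.771]
wrist_force: [1.2, -0.8, 0.8]
gripper_width: 0.0855
```

```bash
cat >> m.py <<'E'
def cstat(foot=(.5445,-.306,.05)):
    s=manip.observe();R=Ro.from_quat(s['tcp_rot']).as_matrix()
    ex=np.array([.758,-.652,0]);a=-ex*np.sin(np.radians(25))+[0,0,np.cos(np.radians(25))]
    y=np.array([.652,.758,0]);D=np.column_stack([-a,y,np.cross(-a,y)])
    rv=Ro.from_matrix(D@R.T).as_rotvec()/np.pi*2
    p=s['eef_pos']-foot;al=p@a;off=p-al*a
    print('t',s['time_s'],'turn fix',rv.round(3),'along',al.round(4),'shift fix m',(-off).round(4),'units',(-off/.12).round(3),'a units/10mm',(a/12).round(4),'f',s['wrist_force'].round(1),'w',s['gripper_width'])
E
python3 - <<'E'
from m import *
im,d=snap('wrist','w10.png');st();cstat()
P=cloud('wrist',d);n=np.array([.5256,-.2886,.105])
ex=np.array([.758,-.652,0]);t=np.radians(25);a=-ex*np.sin(t)+[0,0,np.cos(t)];y=np.array([.652,.758,0]);b=np.cross(y,a)
Q=P[d>0]-[.5445,-.306,.05];L=np.c_[Q@b,Q@y,Q@a]
w=L[(np.hypot(L[:,0],L[:,1])<.025)&(abs(L[:,2]-.060)<.006)];print(b,len(w),w.mean(0).round(4),w.min(0).round(4),w.max(0).round(4))
w=L[(np.hypot(L[:,0],L[:,1])<.022)&(abs(L[:,2]-.049)<.006)];print(len(w),w.mean(0).round(4),w.min(0).round(4),w.max(0).round(4))
E
```

```text
t 14.6 p [ 0.4849 -0.2511  0.2277] x [ 0.2638 -0.2342 -0.9357] jaw 49.1 fix [0.1491 0.1679 0.    ] w 0.0854 q [-0.5   0.13  1.85 -0.11  0.81 -1.3 ]
t 14.6 turn fix [-0.029 -0.038  0.002] along 0.1953 shift fix m [-0.0029 -0.0011 -0.0007] units [-0.024 -0.009 -0.006] a units/10mm [-0.0267  0.023   0.0755] f [-1.8  0.6 -0.4] w 0.08544074631624245
[ 0.6869813  -0.59091268  0.42247795] 1091 [ 0.0018 -0.0013  0.058 ] [-0.0142 -0.0173  0.0541] [0.0185 0.0147 0.0608]
49 [-0.0114  0.      0.0495] [-0.014  -0.0147  0.0431] [-0.0018  0.0147  0.055 ]
```

View pics/w10.png

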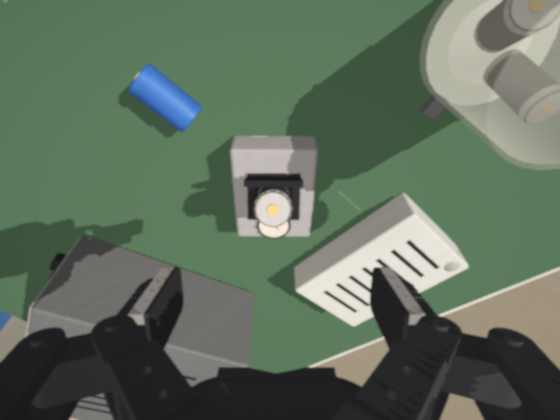

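Emit:
drive_tool(
  rows=[-0.029,-0.038,0.002,-0.02,-0.026,0,-1,0,0,0,0.067,-0.058,-0.19,-1,0,0,0,0.067,-0.058,-0.19,-1,0,0,0,0.067,-0.058,-0.19,-1,0,0,0,0.067,-0.058,-0.19,-1,0,0,0,0,0,0,-1,0,0,0,0,0,0,-1],
)

```text
time_s: 15.3
eef_pos: [0.5386, -0.293, 0.1515]
tcp_rot: [0.186, 0.492, -0.294, 0.798]
wrist_force: [0.6, 0.1, 0.4]
gripper_width: 0.0856
```

```bash
python3 - <<'E'
from m import *
cstat((.545,-.308,.05))
E
```

```text
t 15.3 turn fix [0.007 0.016 0.   ] along 0.0981 shift fix m [-0.0251  0.012  -0.0125] units [-0.209  0.1   -0.104] a units/10mm [-0.0267  0.023   0.0755] f [0.6 0.1 0.4] w 0.08556927543848497
```

Emit:
drive_tool(
  rows=[0.007,0.016,0,-0.21,0.1,-0.1,-1,0,0,0,0,0,0,-1,0,0,0,0,0,0,-1],
)

```text
time_s: 15.6
eef_pos: [0.5187, -0.2833, 0.1456]
tcp_rot: [0.186, 0.5, -0.294, 0.793]
wrist_force: [0.0, -0.8, -0.6]
gripper_width: 0.0853
```

```bash
python3 - <<'E'
from m import *
cstat((.545,-.308,.05))
E
```

```text
t 15.6 turn fix [ 0.003  0.005 -0.   ] along 0.1019 shift fix m [-0.0063  0.0034 -0.0033] units [-0.053  0.028 -0.027] a units/10mm [-0.0267  0.023   0.0755] f [ 0.  -0.8 -0.6] w 0.08531544429584789
```

Emit:
drive_tool(
  rows=[0.003,0.005,0,-0.053,0.028,-0.03,-1,0,0,0,0.03,-0.03,-0.12,-1,0,0,0,0.03,-0.03,-0.12,-1,0,0,0,0,0,0,-1,0,0,0,0,0,0,-1],
)

```text
time_s: 16.1
eef_pos: [0.5232, -0.2887, 0.1189]
tcp_rot: [0.186, 0.5, -0.294, 0.793]
wrist_force: [-0.4, 0.6, -0.4]
gripper_width: 0.0856
```

```bash
python3 - <<'E'
from m import *
cstat((.545,-.308,.05))
E
```

```text
t 16.1 turn fix [ 0.003  0.005 -0.   ] along 0.0748 shift fix m [-0.0021  0.0013 -0.0012] units [-0.018  0.011 -0.01 ] a units/10mm [-0.0267  0.023   0.0755] f [-0.4  0.6 -0.4] w 0.08562534308938446
```

Emit:
drive_tool(
  rows=[0.003,0.005,0,0.02,-0.02,-0.12,-1,0,0,0,0.02,-0.025,-0.12,-1,0,0,0,0,0,0,-1,0,0,0,0,0,0,-1],
)

```text
time_s: 16.5
eef_pos: [0.5296, -0.295, 0.0908]
tcp_rot: [0.186, 0.502, -0.293, 0.792]
wrist_force: [0.6, 0.1, -0.5]
gripper_width: 0.0853
```

```bash
python3 - <<'E'
from m import *
cstat((.545,-.308,.05))
E
```

```text
t 16.5 turn fix [ 0.001  0.002 -0.   ] along 0.0455 shift fix m [ 0.0008 -0.0005  0.0004] units [ 0.007 -0.004  0.004] a units/10mm [-0.0267  0.023   0.0755] f [ 0.6  0.1 -0.5] w 0.08532125032992037
```

Spot on; close.

Emit:
drive_tool(
  rows=[0,0,0,0,0,0,1,0,0,0,0,0,0,1,0,0,0,0,0,0,1,0,0,0,0,0,0,1,0,0,0,0,0,0,1],
)

```text
time_s: 17.0
eef_pos: [0.5299, -0.2949, 0.0925]
tcp_rot: [0.186, 0.502, -0.293, 0.792]
wrist_force: [-0.4, -0.4, -1.1]
gripper_width: 0.0303
```

```bash
python3 - <<'E'
from m import *
cstat((.545,-.308,.05));snap('wrist','w11.png')
E
```

```text
t 17.0 turn fix [ 0.002  0.003 -0.001] along 0.047 shift fix m [ 0.0001 -0.0001  0.0001] units [ 0.    -0.001  0.   ] a units/10mm [-0.0267  0.023   0.0755] f [-0.4 -0.4 -1.1] w 0.030256834558625562
```

View pics/w11.png

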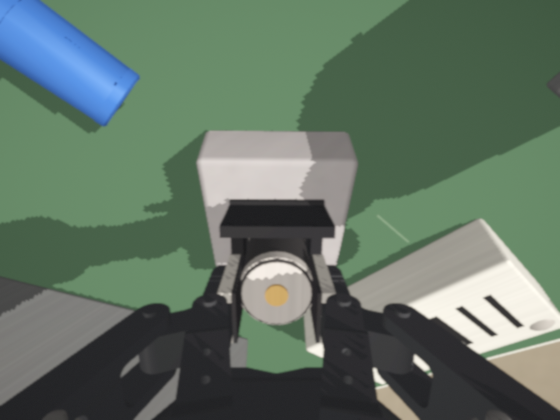

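Emit:
drive_tool(
  rows=[0,0,0,-0.04,0.035,0.113,1,0,0,0,-0.04,0.035,0.113,1,0,0,0,0,0,0,1],
)

```text
time_s: 17.35
eef_pos: [0.5204, -0.2866, 0.1197]
tcp_rot: [0.186, 0.502, -0.293, 0.792]
wrist_force: [-0.2, 0.6, -0.8]
gripper_width: 0.0309
```

```bash
python3 - <<'E'
from m import *
cstat((.545,-.308,.05))
E
```

```text
t 17.35 turn fix [ 0.002  0.003 -0.001] along 0.077 shift fix m [-0.     -0.0002  0.    ] units [-0.    -0.002  0.   ] a units/10mm [-0.0267  0.023   0.0755] f [-0.2  0.6 -0.8] w 0.030889054574310487
```

Emit:
drive_tool(
  rows=[0,0,0,-0.05,0.045,0.15,1,0,0,0,-0.05,0.045,0.2,1,0,0,0,0,0.05,0.3,1,0,0,0,0,0.05,0.3,1,0.06,0.07,0,0,0,0.3,1,0.06,0.07,0,0,0,0.2,1,0.06,0.07,0,0,0,0.1,1,0,0,0.08,0,0,0,1,0,0,0.08,0,0,0,1,0,0,0.08,0,0,0,1,0,0,0,0,0,0,1],
)

```text
time_s: 18.45
eef_pos: [0.5032, -0.2631, 0.2875]
tcp_rot: [0.108, 0.686, -0.118, 0.71]
wrist_force: [-0.3, 0.8, -0.2]
gripper_width: 0.0304
```

```bash
python3 - <<'E'
from m import *
s=st();print(s['wrist_force'])
E
```

```text
t 18.45 p [ 0.5032 -0.2631  0.2875] x [ 0.0312 -0.0181 -0.9993] jaw 71.6 fix [0.0115 0.0198 0.    ] w 0.0304 q [-0.56  0.25  1.47  0.    1.39 -1.81]
[-0.25418684  0.77630155 -0.21452609]
```

Emit:
drive_tool(
  rows=[0.006,0.01,0,0.12,0.3,0.02,1,0.005,0.01,0,0.12,0.33,0.02,1,0,0,0,0.12,0.33,0.02,1,0,0,0,0.12,0.33,0,1,0,0,0,0.1,0.3,0,1,0,0,0,0,0,0,1,0,0,0,0,0,0,1],
)

```text
time_s: 19.15
eef_pos: [0.5736, -0.0673, 0.2887]
tcp_rot: [0.122, 0.699, -0.124, 0.694]
wrist_force: [-0.4, -0.3, -1.4]
gripper_width: 0.0303
```

```bash
python3 - <<'E'
from m import *
snap('wrist','w12.png');st();axis_();mouth()
E
```

```text
t 19.2 p [ 0.5735 -0.0673  0.2886] x [-8.e-03 -5.e-04 -1.e+00] jaw 70.0 fix [ 0.0003 -0.0051  0.    ] w 0.0308 q [-0.19  0.28  1.42 -0.    1.45 -1.41]
[[ 0.012  -0.0011  0.0007  0.0285]
 [ 0.018  -0.001   0.0008  0.0295]
 [ 0.024  -0.0011  0.0008  0.0294]
 [ 0.03   -0.0012  0.0008  0.029 ]
 [ 0.036  -0.0009  0.0008  0.029 ]
 [ 0.042  -0.0008  0.0005  0.0303]]
axis at 0 [ 0.5739 -0.0687  0.2887]
axis at 0.05 [ 0.5735 -0.0684  0.2387]
mouth [ 0.56993262 -0.06975245] n 2159 z 0.18980541156216668 [ 0.53719839 -0.10192857] [ 0.60821332 -0.03932106]
```

View pics/w12.png

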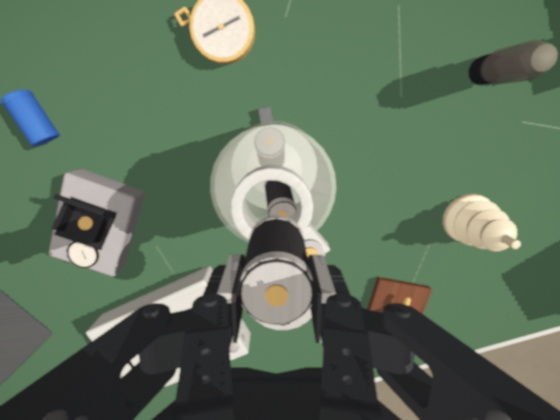

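Emit:
drive_tool(
  rows=[0,-0.005,0,-0.04,-0.01,-0.15,1,0,0,0,-0.01,-0.01,-0.2,1,0,0,0,0,0,0,1,0,0,0,0,0,0,1],
)

```text
time_s: 19.6
eef_pos: [0.5666, -0.0742, 0.246]
tcp_rot: [0.125, 0.695, -0.127, 0.696]
wrist_force: [0.1, -0.3, -0.7]
gripper_width: 0.0304
```

```bash
python3 - <<'E'
from m import *
st()
E
```

```text
t 19.6 p [ 0.5666 -0.0742  0.246 ] x [ 0.001  -0.0027 -1.    ] jaw 69.4 fix [0.0017 0.0007 0.    ] w 0.0304 q [-0.2   0.3   1.5  -0.    1.34 -1.41]
```

Emit:
drive_tool(
  rows=[0.002,0,0,0.015,0.046,0,1,0,0,0,0,0,0,1,0,0,0,-0.005,0,-0.12,1,0,0,0,0,0,0,1],
)

```text
time_s: 20.0
eef_pos: [0.5703, -0.0702, 0.2353]
tcp_rot: [0.128, 0.693, -0.127, 0.698]
wrist_force: [-0.9, 0.2, -1.5]
gripper_width: 0.03
```

```bash
python3 - <<'E'
from m import *
s=st();print(s['wrist_force'])
E
```

```text
t 20.0 p [ 0.5703 -0.0702  0.2353] x [ 7.5e-03 -7.0e-04 -1.0e+00] jaw 69.2 fix [0.0005 0.0048 0.    ] w 0.03 q [-0.2   0.31  1.52  0.    1.31 -1.4 ]
[-0.94014563  0.16478044 -1.5303923 ]
```

Emit:
drive_tool(
  rows=[0,0.005,0,-0.015,0.01,-0.1,1,0,0,0,0,0,-0.1,1,0,0,0,0,0,0,1,0,0,0,0,0,0,1],
)

```text
time_s: 20.4
eef_pos: [0.5698, -0.0689, 0.2115]
tcp_rot: [0.127, 0.695, -0.128, 0.696]
wrist_force: [0.1, -0.2, -0.7]
gripper_width: 0.0304
```

```bash
python3 - <<'E'
from m import *
snap('wrist','w13.png');s=st();print(s['wrist_force'])
E
```

```text
t 20.45 p [ 0.5696 -0.0689  0.2114] x [ 0.0022 -0.0014 -1.    ] jaw 69.2 fix [0.0009 0.0014 0.    ] w 0.0308 q [-0.19  0.33  1.55 -0.    1.26 -1.4 ]
[ 1.03113653  0.01608269 -0.99302476]
```

View pics/w13.png

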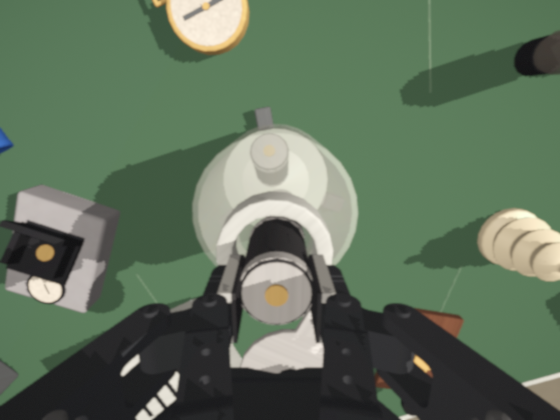

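Emit:
drive_tool(
  rows=[0,0,0,0,0,0,-0.2,0,0,0,0,0,0,-0.2,0,0,0,0,0,0,-0.2,0,0,0,0,0,0,-0.2,0,0,0,0,0,0,-0.2],
)

```text
time_s: 20.95
eef_pos: [0.5712, -0.0692, 0.2136]
tcp_rot: [0.127, 0.693, -0.128, 0.698]
wrist_force: [-0.1, -0.4, -0.4]
gripper_width: 0.0511
```

```bash
python3 - <<'E'
from m import *
snap('wrist','w14.png');snap('side','s14.png');s=st();mouth()
b=np.load('/tmp/side.npz')['im'][150:290,230:370]
cv2.imwrite('pics/c14.png',np.hstack([cv2.resize(np.load('/tmp/wrist.npz')['im'][120:320,180:380],(400,400)),cv2.resize(b,(400,400),interpolation=2)]))
E
```

```text
t 21.05 p [ 0.5711 -0.0692  0.2135] x [ 0.0062 -0.0023 -1.    ] jaw 69.2 fix [0.0015 0.004  0.    ] w 0.0511 q [-0.19  0.32  1.55 -0.    1.26 -1.4 ]
mouth [ 0.56933697 -0.07014398] n 5818 z 0.18974019006663378 [ 0.53703947 -0.10113469] [ 0.612353   -0.03954238]
```

View pics/c14.png

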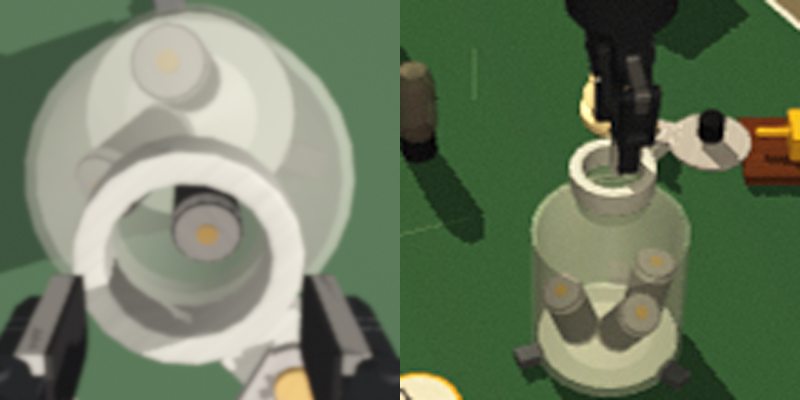

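Emit:
drive_tool(
  rows=[0,0,0,0,0,0.25,-0.2,0,0,-0.08,0,0,0.3,-0.2,0,0,-0.08,0.2,-0.05,0,-0.2,0,0,-0.08,0.2,-0.05,0,-0.2,0,0,-0.06,0.15,-0.03,0,-0.2,0,0,0,0,0,0,-0.2,0,0,0,0,0,0,-0.2],
)

```text
time_s: 21.75
eef_pos: [0.6372, -0.0849, 0.2825]
tcp_rot: [0.292, 0.642, -0.291, 0.646]
wrist_force: [-0.1, 0.7, -0.1]
gripper_width: 0.0512
```

```bash
cat >> m.py <<'E'
def knob():
    a=np.load('/tmp/wrist.npz');d=a['d'];P=cloud('wrist',d);g=a['im'].max(2)
    w=P[(d>0)&(g<70)&(np.hypot(P[...,0]-.611,P[...,1]+.053)<.065)&(abs(P[...,2]-.216)<.004)]
    k=(w.min(0)+w.max(0))/2;r=k[:2]-[.611,-.053]
    print('knob',len(w),w.mean(0).round(4),w.min(0).round(4),w.max(0).round(4),'r',np.hypot(*r),'phi',np.degrees(np.arctan2(r[1],r[0])))
E
python3 - <<'E'
from m import *
snap('wrist','w15.png');st();knob()
E
```

```text
t 21.8 p [ 0.6371 -0.0849  0.2824] x [ 4.8e-03 -9.0e-04 -1.0e+00] jaw 41.3 fix [0.0006 0.0031 0.    ] w 0.0514 q [-0.2   0.37  1.29  0.    1.47 -0.92]
knob 585 [ 0.6396 -0.0873  0.2167] [ 0.6312 -0.0967  0.2122] [ 0.6492 -0.0784  0.2187] r 0.04523086858232869 phi -49.83086259063516
```

View pics/w15.png

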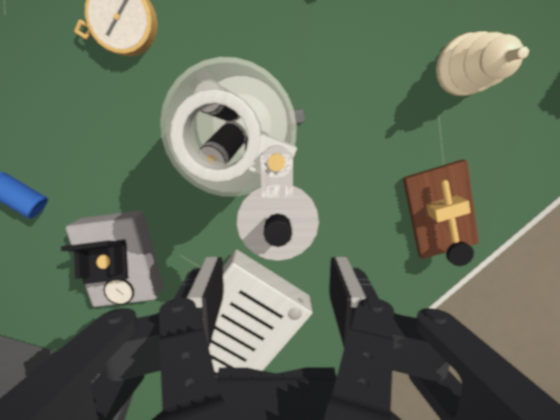

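Emit:
drive_tool(
  rows=[0,0.003,0,0.02,-0.02,-0.2,-0.2,0,0,0,-0.01,0,-0.2,-0.2,0,0,0,0,0,0,-0.2,0,0,0,0,0,0,-0.2],
)

```text
time_s: 22.2
eef_pos: [0.6352, -0.0864, 0.2347]
tcp_rot: [0.29, 0.645, -0.291, 0.645]
wrist_force: [0.4, -0.8, 0.4]
gripper_width: 0.0511
```

```bash
python3 - <<'E'
from m import *
print(onz('wrist',276,161.5,.198));st()
E
```

```text
[ 0.61029148 -0.05499394  0.198     ]
t 22.2 p [ 0.6352 -0.0864  0.2347] x [-5.e-04 -8.e-04 -1.e+00] jaw 41.5 fix [ 0.0005 -0.0003  0.    ] w 0.0511 q [-0.2   0.4   1.37 -0.    1.37 -0.93]
```

Emit:
drive_tool(
  rows=[0,0,0,0.04,-0.005,-0.1,-0.2,0,0,0,0,0,-0.11,-0.2,0,0,0,0,0,0,-0.2,0,0,0,0,0,0,1,0,0,0,0,0,0,1,0,0,0,0,0,0,1,0,0,0,0,0,0,1],
  newtons=25,
)

```text
time_s: 22.9
eef_pos: [0.6412, -0.0871, 0.2108]
tcp_rot: [0.29, 0.644, -0.29, 0.646]
wrist_force: [-0.3, 0.0, -2.7]
gripper_width: 0.0185
```

```bash
python3 - <<'E'
from m import *
snap('wrist','w16.png');s=st();print(s['wrist_force'])
E
```

```text
t 22.95 p [ 0.6412 -0.0871  0.2108] x [ 0.0037 -0.0016 -1.    ] jaw 41.6 fix [0.001  0.0024 0.    ] w 0.0184 q [-0.2   0.43  1.39 -0.    1.32 -0.93]
[-0.29622384  0.07325279 -1.08162837]
```

View pics/w16.png

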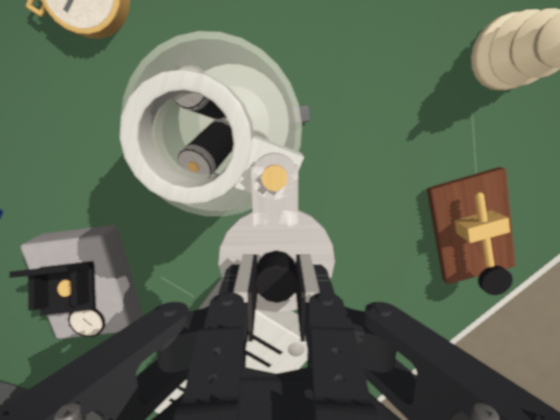

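```bash
cat >> m.py <<'E'
def arc(n=4,step=8,pin=(.6105,-.054)):
    s=st();p=s['eef_pos'][:2]-pin;ph=np.degrees(np.arctan2(p[1],p[0]));r=np.hypot(*p)
    print('phi',ph.round(1),'r',r.round(4),'left to shut',(ph-np.degrees(np.arctan2(-.016,-.0415))).round(1),'f',s['wrist_force'].round(1))
    cur=p
    for k in range(1,n+1):
        t=np.radians(ph-step*k);q=.045*np.array([np.cos(t),np.sin(t)]);print(((q-cur)/.12).round(3));cur=q
E
python3 -c "
from m import *
arc()"
```

```text
t 22.95 p [ 0.6412 -0.0871  0.2108] x [ 0.0037 -0.0016 -1.    ] jaw 41.6 fix [0.001  0.0024 0.    ] w 0.0184 q [-0.2   0.43  1.39 -0.    1.32 -0.93]
phi -47.1 r 0.0451 left to shut 111.8 f [-0.3  0.1 -1.1]
[-0.041 -0.032]
[-0.045 -0.027]
[-0.048 -0.02 ]
[-0.051 -0.013]
```

Emit:
drive_tool(
  rows=[0.001,0.002,-0.088,-0.041,-0.032,0,1,0,0,-0.088,-0.045,-0.027,0,1,0,0,-0.088,-0.048,-0.02,0,1,0,0,0,0,0,0,1],
)

```text
time_s: 23.35
eef_pos: [0.6243, -0.097, 0.2108]
tcp_rot: [0.42, 0.569, -0.421, 0.569]
wrist_force: [-0.8, -0.9, -2.6]
gripper_width: 0.0185
```

```bash
python3 -c "
from m import *
arc()"
```

```text
t 23.35 p [ 0.6243 -0.097   0.2108] x [-8.e-04 -9.e-04 -1.e+00] jaw 17.1 fix [ 0.0005 -0.0005  0.    ] w 0.0185 q [-0.22  0.41  1.42 -0.    1.31 -0.52]
phi -72.2 r 0.0451 left to shut 86.7 f [-0.8 -0.9 -2.6]
[-0.051 -0.012]
[-0.052 -0.005]
[-0.052  0.002]
[-0.051  0.009]
```

Works well; continue.

Emit:
drive_tool(
  rows=[0,0,-0.088,-0.051,-0.012,0,1,0,0,-0.088,-0.052,-0.005,0,1,0,0,-0.088,-0.052,0.002,0,1,0,0,-0.088,-0.051,0.009,0,1,0,0,0,0,0,0,1],
)

```text
time_s: 23.85
eef_pos: [0.5994, -0.0978, 0.2108]
tcp_rot: [-0.559, -0.432, 0.561, -0.432]
wrist_force: [-0.7, 0.0, -2.1]
gripper_width: 0.0184
```

```bash
python3 -c "
from m import *
arc(6)"
```

```text
t 23.85 p [ 0.5994 -0.0978  0.2108] x [-0.0013 -0.0011 -1.    ] jaw -14.8 fix [ 0.0007 -0.0008  0.    ] w 0.0184 q [-0.23  0.37  1.48 -0.    1.29  0.03]
phi -104.2 r 0.0452 left to shut 54.7 f [-0.7  0.  -2.1]
[-0.049  0.018]
[-0.047  0.023]
[-0.043  0.029]
[-0.039  0.035]
[-0.033  0.04 ]
[-0.028  0.044]
```

Emit:
drive_tool(
  rows=[0,0,-0.088,-0.049,0.018,0,1,0,0,-0.088,-0.047,0.023,0,1,0,0,-0.088,-0.043,0.029,0,1,0,0,-0.088,-0.039,0.035,0,1,0,0,0,0,0,0,1],
)

```text
time_s: 24.35
eef_pos: [0.5782, -0.0858, 0.2108]
tcp_rot: [-0.654, -0.265, 0.657, -0.266]
wrist_force: [-1.1, -1.2, -2.0]
gripper_width: 0.0187
```

```bash
python3 -c "
from m import *
arc(5,5)"
```

```text
t 24.35 p [ 0.5782 -0.0858  0.2108] x [-0.0036 -0.0022 -1.    ] jaw -45.9 fix [ 0.0014 -0.0023  0.    ] w 0.0187 q [-0.22  0.34  1.53 -0.    1.28  0.58]
phi -135.4 r 0.0453 left to shut 23.5 f [-1.1 -1.2 -2. ]
[-0.02   0.026]
[-0.02   0.026]
[-0.017  0.028]
[-0.015  0.029]
[-0.012  0.03 ]
```

Emit:
drive_tool(
  rows=[0.001,-0.002,-0.055,-0.02,0.026,0,1,0,0,-0.055,-0.02,0.026,0,1,0,0,-0.055,-0.017,0.028,0,1,0,0,-0.055,-0.015,0.029,0,1,0,0,0,0,0,0,1],
)

```text
time_s: 24.85
eef_pos: [0.5698, -0.0741, 0.2107]
tcp_rot: [-0.688, -0.157, 0.691, -0.158]
wrist_force: [-1.4, 0.0, -0.7]
gripper_width: 0.0187
```

```bash
python3 -c "
from m import *
arc(5,3)"
```

```text
t 24.85 p [ 0.5698 -0.0741  0.2107] x [-0.004  -0.0025 -1.    ] jaw -64.2 fix [ 0.0016 -0.0026  0.    ] w 0.0187 q [-0.2   0.33  1.55 -0.    1.27  0.92]
phi -153.7 r 0.0454 left to shut 5.2 f [-1.4  0.  -0.7]
[-0.005  0.019]
[-0.007  0.018]
[-0.006  0.019]
[-0.005  0.019]
[-0.004  0.019]
```

Push on into the stop, watching force.

Emit:
drive_tool(
  rows=[0,0,-0.033,-0.007,0.019,0,1,0,0,-0.033,-0.007,0.019,0,1,0,0,0,-0.005,0.019,0,1,0,0,0,0,0,0,1],
)

```text
time_s: 25.25
eef_pos: [0.5682, -0.0704, 0.2107]
tcp_rot: [-0.693, -0.128, 0.697, -0.132]
wrist_force: [-1.4, -1.8, -0.6]
gripper_width: 0.0187
```

```bash
python3 -c "
from m import *
arc(3,3)"
```

```text
t 25.25 p [ 0.5682 -0.0704  0.2107] x [-0.0056 -0.0074 -1.    ] jaw -68.8 fix [ 0.0047 -0.0035  0.    ] w 0.0187 q [-0.19  0.33  1.55 -0.01  1.27  1.01]
phi -158.8 r 0.0454 left to shut 0.1 f [-1.4 -1.8 -0.6]
[-0.003  0.02 ]
[-0.006  0.019]
[-0.005  0.019]
```

Emit:
drive_tool(
  rows=[0,0,0,-0.005,0.04,0,1,0,0,0,-0.005,0.04,0,1],
)

```text
time_s: 25.45
eef_pos: [0.5675, -0.0693, 0.2108]
tcp_rot: [-0.691, -0.125, 0.698, -0.141]
wrist_force: [-0.7, -17.7, -5.4]
gripper_width: 0.0188
```

Emit:
drive_tool(
  rows=[0,0,0,0,0,0,1,0,0,0,0,0,0,-0.2,0,0,0,0,0,0,-0.2,0,0,0,0,0,0,-0.2,0,0,0,0,0,0,-0.2,0,0,0,0,0,0.2,-0.2,0,0,0,0,0,0.3,-0.2,0,0,0,0,0,0.3,-0.2,0,0,0,0,0,0.3,-0.2,0,0,0,0,0,0,-0.2],
)

```text
time_s: 26.45
eef_pos: [0.5687, -0.0664, 0.3474]
tcp_rot: [-0.691, -0.132, 0.696, -0.144]
wrist_force: [0.2, 0.0, 0.6]
gripper_width: 0.0513
```

```bash
python3 -c "
from m import *
snap('wrist','w17.png');s=st();print(s['wrist_force']);knob();snap('side','s17.png');snap('top','t17.png')
print(manip.boxes_of('top','tube_a'),manip.boxes_of('top','compass'))
b=np.load('/tmp/side.npz')['im'][150:290,230:370];c=np.load('/tmp/wrist.npz')['im'][90:290,180:380]
cv2.imwrite('pics/c17.png',np.hstack([cv2.resize(c,(400,400)),cv2.resize(b,(400,400),interpolation=2)]))
"
```

```text
t 26.5 p [ 0.5676 -0.0662  0.3448] x [-0.0077 -0.0177 -0.9998] jaw -67.5 fix [ 0.0112 -0.0049  0.    ] w 0.0512 q [-0.18  0.24  1.33 -0.02  1.57  1.  ]
[ 0.29699114 -0.24553903 -0.34586978]
knob 343 [ 0.5704 -0.071   0.2168] [ 0.5612 -0.0799  0.2121] [ 0.579  -0.0625  0.2189] r 0.04479294371667465 phi -156.00153542107896
[{'rect': [162.7, 207.9, 20.3, 10.6], 'p': 0.79}, {'rect': [206.3, 215.2, 17.3, 11.7], 'p': 0.46}] [{'rect': [317.1, 271.6, 32.7, 29.4], 'p': 0.56}]
```

View pics/c17.png

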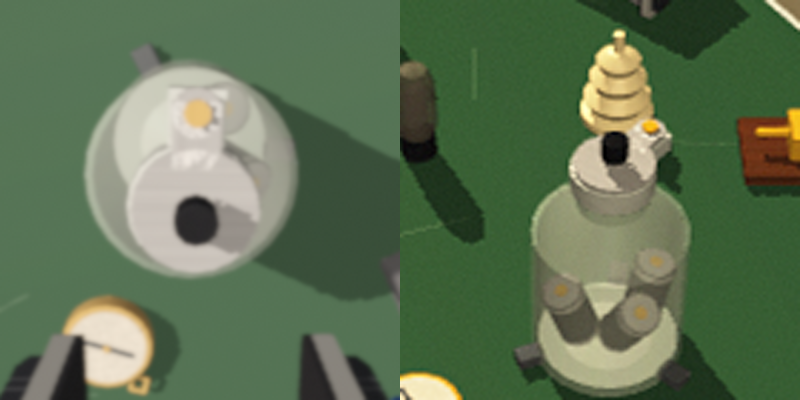

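View pics/s17.png

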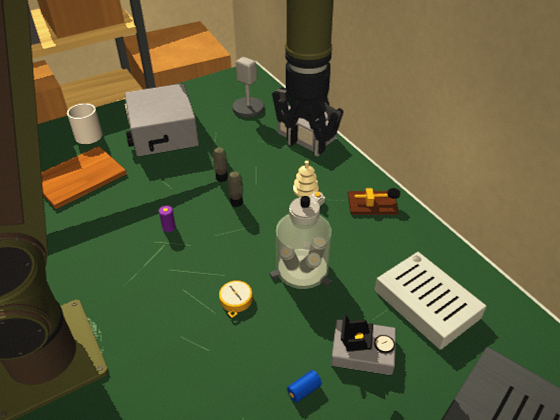

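```bash
python3 -c "
from m import *
print(manip.finish_job())"
```

```text
the job is handed in; nothing more can be done
None
```

All three dry cells are in the jug, the cover is shut, and I handed the job in at about 26.7 s of the 72 s allowed. No verdict was reported.

- **Cells:** I picked up the two dark cells from the desk and the leaning one from the tester cradle, and dropped each through the neck. I left the purple and blue look-alikes alone. The last side picture shows all three lying low in the jug body.
- **Cover:** I swung it shut by its knob until it met the stop, which pushed back with about 18 N. After release the knob measured about 1–2 mm from the mouth's centre, so I estimate the cover is within about 0.03 rad of shut. The limit is 0.1 rad.
- **Everything else:** In the final pictures the tubes, insulator, compass and chassis cover look unmoved by eye. The gripper is clear, well above the jug.

Some measurements disagreed:
- The side camera read about 7 mm off in y from the top and wrist cameras, so I relied on the latter two.
- The first cell sat about 6 degrees askew in the grip; I tilted the tool to straighten it before the drop.
- One approach to the cradle drifted about 28 mm sideways, and I corrected it before touching anything.

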